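# Moisture meter from foam to charging dock

## Task

The orange moisture meter lies face down in its foam tray with its black toe under the grey bar: lift its heel end first, draw it out and turn it over. Then hook the black toe under the green bar of the charging dock with the heel still raised, and swing the heel down gently so that the meter lies fully home on the seat, display up, between the end stops. Do not let it fall or tumble, and leave everything else where it is.

Things in the scene. Friction and masses are not known exactly. Their poses are not given: they have to be found in the camera images.
- meter: moisture meter, a block 110 x 44 wide x 28 thick, about 0.2 kg, display side down at first. Orange; the last 28 at one end (toe) is black rubber, the other end is the heel. Display side: dark panel, pale screen, two buttons; back: plain with 3 dark ribs near the heel. Origin: centre of the display side; own +y to the toe (toe end y=55, heel end y=-55), +z out of the back (back z=28), x across the width
- meter_toe (a point): centre of the meter's black toe end face, at mid thickness
- meter_heel (a point): centre of the meter's orange heel end face, at mid thickness
- foam: fixed tray of grey foam on a blue base, 150 (x) x 190 (y) x 30 high. Origin at bench height below the middle of the meter's cutout, which is 113 (y) x 47, 18 deep (floor 12 above the bench); heel end at -y, toe at +y. The meter stands 10 proud. Finger notches, 18 deep, on both sides of the meter reach x=-53 and x=53, from y=-66 to -8. Two small pockets beside the toe
- foam_bar (a point): rigid pale grey hold-down bar over the toe end of the cutout; this point: middle of its underside edge nearest the heel, at tray (0, 45.5, 44), 4 above the meter. Bar 71 (x) x 20 (y) x 7, covering 9.5 of the toe. So the meter cannot rise straight: tilt its heel up about 0.2 rad, clear of the foam, then draw it heelwards over 10 mm
- foam_toe (a point): where meter_toe is while the meter lies home in the foam: tray (0, 55, 26)
- dock: fixed white charging dock, base 90 (x) by y=-76 to 84; its flat top, the seat (green pad), is 12 above the bench. Origin at bench height below the middle of the seat; toe end at -y, heel end at +y. White toe stop 8 high, face at y=-56.5; green heel stop 6 high, 44 wide, face at y=56.5. Side guides 12 high, 49 apart, y=-51 to 7; sides open at the heel. Seat flat and clear enough to stand the meter on its toe end
- dock_bar (a point): rigid green bar bridging the dock's toe end; this point: middle of its underside edge nearest the heel, at dock (0, -45.5, 44), 32 above the seat. Bar 74 (x) x 20 (y) x 7, feet 56 apart. The toe goes under it with the heel raised about 0.1 rad, then the heel comes down inside the heel stop
- dock_toe (a point): where meter_toe must finally be: dock (0, -55, 26)
- dock_heel (a point): where meter_heel must finally be: dock (0, 55, 26)
- brass_block: brass block 20 x 36 x 24 high, loose in a pocket of the foam beside the toe; leave alone
- white_block: white plastic block 20 x 36 x 24 high, loose in the other pocket of the foam beside the toe; leave alone
- glue: yellow bottle, 56 across, 150 high, standing beyond the work; leave alone
- screw_jar: clear jar with black lid, 64 across, 80 high, standing beyond the work; leave alone
- tape_measure: yellow and black tape measure, 34 x 66 x 62 high, standing beyond the work; leave alone
- screwdriver: screwdriver lying to the robot's left; leave alone
- leg_blank: yellow stool-leg blank 30 x 220 x 45 high lying to the robot's right; leave alone
Things that resemble listed ones, but are neither listed nor needed, are in the scene too. There is more than one size of the dock; the job needs the middle-sized.

How it is judged:
On the way, in this order (a step that is already met when the one before it is completed fails the run):
1. the heel is lifted (meter tilted over 0.12 rad, heel at least 12 mm up) while the toe is still within 15 mm of its place in the foam (angle between meter's own z axis and vertical above 0.12 rad and z of meter_heel in the frame of foam above 0.038 m and distance between meter_toe and foam_toe below 0.015 m), for 0.05 s.
2. the meter is out of the foam (toe over 50 mm from its place there) and turned past upright, display side facing upward of level (angle between meter's own z axis and vertical above 1.7 rad and distance between meter_toe and foam_toe above 0.05 m), for 0.05 s.
3. the toe is hooked under the dock's bar (within 10 mm of its final place) while the heel is still raised (over 0.05 rad) (distance between meter_toe and dock_toe below 0.01 m and angle between meter's own z axis and vertical between 2.6 and 3.0916 rad and z of meter_heel in the frame of dock above 0.03 m), for 0.02 s.
At the end, for the whole second after the job is handed in: The meter lies display up on the dock within 0.05 rad of level, toe within 6 mm of dock_toe and heel within 6 mm of dock_heel, neither end more than 3 mm high, at rest and released (angle between meter's own z axis and vertical above 3.0916 rad and distance between meter_toe and dock_toe below 0.006 m and distance between meter_heel and dock_heel below 0.006 m and z of each of meter_heel, meter_toe in the frame of dock below 0.029 m and linear speed of meter below 0.02 m/s and contact force between meter and the fingers below 0.1 N); the robot touches nothing.
It fails at once if the meter falls or tumbles (turns faster than 7 rad/s) (angular speed of meter above 7 rad/s).
It fails at once if another loose thing is moved over 30 mm (distance of any of brass_block, white_block, glue, screw_jar, tape_measure, screwdriver, leg_blank from where it was at the start of the episode above 0.03 m).
It also fails if it takes over 51 s, if anything falls off the work surface, if the arm or the gripper's body presses on something with over 40 N, if the wrist force passes 120 N, or if a joint passes its speed limit or range.

## Robot

A 6-joint arm with a two-finger parallel gripper is mounted at the origin on the work surface. World frame = base frame: x ahead of the robot, y to its left, z up, the work surface at z = 0. Lengths are in m, angles in rad, forces in N, time in s.
With the tool pointing down it reaches from about 0.35 to 0.975 m from the base axis. Payload 4.9 kg.
Tool frame: the origin (TCP) lies on the centre line of the jaws, within the pads' length; the fingertips stand 8 mm ahead of it and the grasp point (between the pads) lies 11 mm behind it; z points along the fingers, y is the direction in which the jaws open and shut (so a half turn about z gives the same grasp; the last joint's range is limited). The gripper opens to 85 mm and grips with 20 to 120 N. Pads are 22 mm wide; open, the fingers measure 114 mm over their backs; the gripper's body (76 mm by 85 mm) begins 54 mm behind the grasp point. The pads swing forward as they close: fully open they stand 13 mm farther back than shut.
Start: joints at [-1.247, 0.053, 1.613, -0, 1.476, -0.119], TCP at [0.268, -0.565, 0.239] pointing down, gripper open.
Joint ranges: [-3.01, 3.01], [-1.01, 2.22], [0.06, 2.58], [-1.02, 4.17], [0.09, 2.62], [-3.14, 3.14]. Speed limits (rad/s): [2.57, 2.57, 3.14, 3.14, 3.14, 3.14].

## Interface

Orientations are given as a rotation vector (axis times angle).
In Python, from station import get_obs, get_image, calibration, finish_job gives the robot as it stands. The module is installed in compiled form; this text tells all that it offers.
- The arm moves only by the shell command python3 -m jog 'ROWS' [FORCE]. ROWS is JSON, a list of rows, each a list of 7 numbers: the shift along the tool's x, y, z in cm, then the turn, a rotation vector about the tool's x, y, z in rad, then the closure in counts, from 0 (fully open) to 255 (shut). In form: [[dx, dy, dz, ax, ay, az, jaw], ...]. A call has 1 to 8 rows; each row is the pose to reach, as a shift and turn from the pose measured when the call began, along the tool's axes at that moment; what a row does not reach only later rows make up. A row lasts 1/12 s, in which the tool goes at most 41.7 mm and 7.16 degrees, less where a joint would pass 70% of its speed; a pose out of reach is approached as far as the arm can. A call with a gripper value outside its range is refused whole. The fingers move at their own pace and stop on an object; FORCE is the grip in N (left out, the last holds). Time passes only in rows, so rows that repeat a pose let the fingers close. It gives the time, the measured TCP pose, the force and the opening at its end, in the units of the state.
- get_obs(): the state, without advancing time (a new reading comes with each control period).
- get_image(name): name is "scene" or "top" or "wrist"; returns the picture (400x640x3 uint8, red, green, blue); there is no depth.
- calibration(name): a dict with "vfov" (degrees; the focal length in pixels is half the picture's height over the tangent of half this angle, whatever the lens; pixels are square), "cx", "cy" (the principal point, pixels), "dist_coeffs" ([k1, k2, p1, p2, k3] as OpenCV has them; the pictures are not rectified), "R" (3x3) and "t" (3): a world point X has camera coordinates R X + t. Camera axes: x right, y down, z forward; pixel columns grow to the right and rows downward; lengths in m; the calibration is good to about 2 mm. A picture is of the moment at which its call begins: read the wrist's pose just before it. calibration takes no time and is no camera call; for the wrist camera it gives the pose at the moment of the call.
- finish_job(): hands the job in, once; it reports no verdict.
The state is a dict: "t": time; "q": joint angles; "dq": joint speeds; "effort": joint torques, N m; "tool_pos": TCP position; "tool_rot": TCP orientation; "contact_force": force on the tool from outside, world axes, zero at the start; "wrist_torque": the same for the moment, N m; "opening": finger opening in m.
Only numpy, scipy, OpenCV 4.12 (cv2) and the standard library are available. Lean on these libraries where they do the work, as an engineer would, in place of code of your own. Each camera call takes 0.05 s, during which the arm holds its last target. There are 200 camera calls.

## Working session

There is one attempt and no reset: what is moved stays moved. The work goes in short steps, Python scripts to look and compute and a shell command to move; the robot and the scene stay as the last step left them, time stands still between calls to the robot, and variables do not carry over. Pictures are saved under pics/ and viewed, about 8 in all and at most 12, crops included, and the job is handed in when it is done.

```bash
mkdir -p pics; cat > h.py <<'E'
import numpy as np, cv2
from station import get_obs, get_image, calibration
from scipy.spatial.transform import Rotation as Ro
def K(c):
    f=200/np.tan(np.radians(c['vfov'])/2)
    return np.array([[f,0,c['cx']],[0,f,c['cy']],[0,0,1]])
def ray(c,px):
    u=cv2.undistortPoints(np.array([[px]],float),K(c),np.array(c['dist_coeffs'],float))[0,0]
    R=np.array(c['R']);t=np.array(c['t'])
    d=R.T@np.array([u[0],u[1],1.]);return -R.T@t,d
def on(c,px,z):
    o,d=ray(c,px);return o+d*(z-o[2])/d[2]
def proj(c,P):
    P=np.array(P,float).reshape(-1,3)
    return cv2.projectPoints(P,cv2.Rodrigues(np.array(c['R'],float))[0],np.array(c['t'],float),K(c),np.array(c['dist_coeffs'],float))[0][:,0]
def snap(n,f):
    c=calibration(n);im=get_image(n)[:,:,::-1].copy();cv2.imwrite('pics/'+f,im);return c,im
def tool():
    o=get_obs();return np.array(o['tool_pos']),Ro.from_rotvec(o['tool_rot'])
E
python3 - <<'E'
from h import *
a,i=snap('scene','s0.png');b,j=snap('top','t0.png')
for c in(a,b): print(c['vfov'],c['dist_coeffs'],-np.array(c['R']).T@np.array(c['t']),np.round(c['R'],2).tolist())
cv2.imwrite('pics/both.png',np.vstack([i[:300],j[:300]]))
o=get_obs();print(o)
E
```

```text
52.487967844490434 [-0.04209229  0.          0.          0.          0.        ] [ 1.40382514 -0.2038662   0.67400577] [[0.24, 0.97, -0.02], [0.54, -0.14, -0.83], [-0.81, 0.19, -0.55]]
48.14655470991993 [-0.07521449  0.          0.          0.          0.        ] [0.3919346  0.01166573 1.42658852] [[0.02, -1.0, 0.02], [-1.0, -0.02, -0.08], [0.08, -0.02, -1.0]]
{'t': 0.1, 'q': array([-1.24700403e+00,  5.33056659e-02,  1.61415843e+00,  2.56822508e-06,
        1.47598415e+00, -1.18996506e-01]), 'dq': array([-0.00274857, -0.00237158, -0.00430483, -0.00026977, -0.00089383,
       -0.00077254]), 'effort': array([ 9.12722899e-04, -3.94901419e+01, -3.71364212e+01, -1.20306067e-04,
        3.90368019e-03, -1.18892928e-05]), 'tool_pos': array([ 0.26761644, -0.56420335,  0.2381757 ]), 'tool_rot': array([-3.06311228e+00, -6.89457200e-01,  2.93777103e-04]), 'contact_force': array([ 0.07771724, -0.01568493,  1.01735474]), 'wrist_torque': array([-0.02947738, -0.00850772,  0.00034536]), 'opening': 0.08534331351870761}
```

View pics/t0.png

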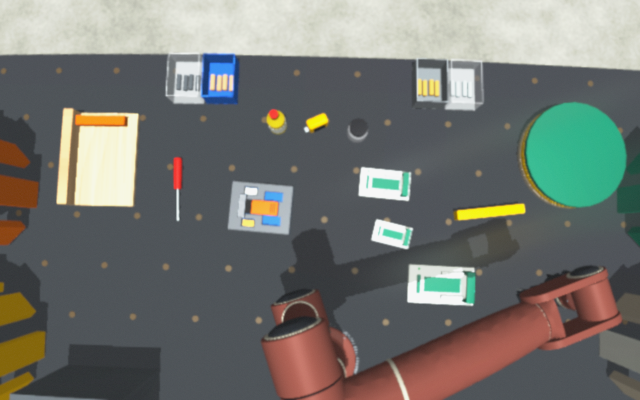

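View pics/s0.png

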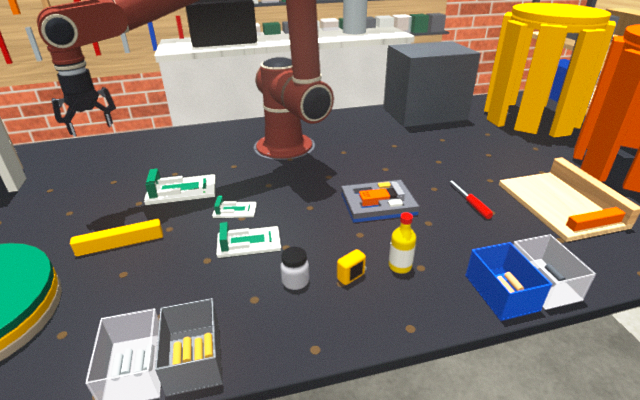

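The docks in the top picture are at (385,184), (392,233) and (442,285). At this height 160 mm should be about 51 px, which points to the one at (385,184). The foam tray is at (262,207), with its grey bar on the left at (242,205), so the toe faces +y. The orange strips on the crate at (100,120) and the red screwdriver are lookalikes. Next I'll measure and make a close crop.

```bash
python3 - <<'E'
from h import *
c=calibration('top');im=cv2.imread('pics/t0.png')
A=cv2.resize(im[170:245,215:305],None,fx=4.4,fy=4.4,interpolation=cv2.INTER_CUBIC)
B=cv2.resize(im[155:230,345:435],None,fx=4.4,fy=4.4,interpolation=cv2.INTER_CUBIC)
cv2.imwrite('pics/crop.png',np.hstack([A,B]))
hsv=cv2.cvtColor(im,cv2.COLOR_BGR2HSV)
def comps(m,z,name,roi):
    x0,y0,x1,y1=roi;mm=np.zeros_like(m);mm[y0:y1,x0:x1]=m[y0:y1,x0:x1]
    for q in cv2.findContours(mm,cv2.RETR_EXTERNAL,cv2.CHAIN_APPROX_NONE)[0]:
        if cv2.contourArea(q)<25: continue
        r=cv2.minAreaRect(q);bx=cv2.boxPoints(r)
        P=np.array([on(c,p,z)[:2] for p in bx]);
        print(name,np.round(r[0],1),np.round(P.mean(0),4),'edges',np.round([np.linalg.norm(P[1]-P[0]),np.linalg.norm(P[2]-P[1])],4),'ang',np.round([np.degrees(np.arctan2(*(P[1]-P[0])[::-1])),np.degrees(np.arctan2(*(P[2]-P[1])[::-1]))],1))
inr=lambda lo,hi:cv2.inRange(hsv,lo,hi)
comps(inr((5,150,120),(18,255,255)),.04,'orange',(215,170,305,245))
comps(inr((100,150,60),(125,255,255)),.012,'blue',(215,170,305,245))
m=inr((0,0,90),(180,80,255));comps(m,.025,'greytray',(215,170,305,245))
w=inr((0,0,150),(180,60,255))|inr((60,80,60),(90,255,255))
for roi in((345,155,430,215),(360,210,430,255),(395,255,490,315)): comps(w,.012,'dock',roi); comps(inr((60,80,60),(90,255,255)),.012,'green',roi)
E
```

```text
orange [263.7 206.9] [0.4715 0.188 ] edges [0.0413 0.0837] ang [ -1.3 -92. ]
blue [270.8 220.3] [0.4313 0.1679] edges [0.0241 0.0512] ang [ -3.1 -93.6]
blue [273. 196.] [0.5083 0.1629] edges [0.023 0.052] ang [ -3.4 -94. ]
greytray [259.5 208. ] [0.4693 0.2032] edges [0.2262 0.281 ] ang [  2.2 -88.8]
greytray [296. 174.] [0.5783 0.0913] edges [0.0505 0.0254] ang [ -88.8 -178.6]
dock [384.5 183.5] [ 0.5558 -0.1909] edges [0.0961 0.166 ] ang [ -4.9 -94.4]
green [385.2 183.5] [ 0.5556 -0.1931] edges [0.03   0.0849] ang [ -5.1 -94.5]
green [405.2 183.5] [ 0.557  -0.2572] edges [0.075  0.0182] ang [ -3.5 -92.5]
dock [391.5 233.5] [ 0.397  -0.2145] edges [0.0729 0.1228] ang [ -13.4 -102.9]
green [406.7 237.1] [ 0.3865 -0.2631] edges [0.0515 0.0124] ang [ -13.7 -102.9]
green [392.3 233.9] [ 0.3956 -0.2169] edges [0.0207 0.0617] ang [ -13.5 -103. ]
dock [441.2 284.8] [ 0.2374 -0.3751] edges [0.1214 0.2195] ang [ -2.4 -92.2]
green [441.8 284.6] [ 0.2383 -0.3766] edges [0.0435 0.1131] ang [ -4.  -93.7]
green [469.8 287.4] [ 0.2301 -0.4668] edges [0.0973 0.0348] ang [ -1.9 -91.5]
```

View pics/crop.png

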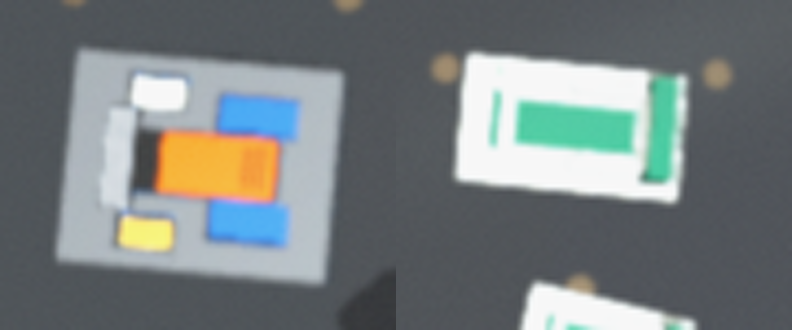

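The crop shows the middle dock, whose bar is at world -y, with the heel stop at +y. In the tray, the grey bar and black toe are at +y, the ribbed orange heel is at -y, and the notches are blue. Sizes agree: the base is 96x166 seen, and the orange part is 41x84. The plan is to lift the meter out, stand it on its toe on the dock seat, regrip from the display side and swing it down.

First I'll move above the meter, with a helper that computes goals.

```bash
cat >> h.py <<'E'
FOAM=dict(p=np.array([.4724,.202,0]),yaw=np.radians(-3.5))
DOCK=dict(p=np.array([.5556,-.195,0]),yaw=np.radians(-4.5))
def RT(yaw,tilt):
    # tool y along frame x; tilt>0: fingers point toward +y of the frame
    return Ro.from_euler('z',yaw)*Ro.from_euler('x',tilt)*Ro.from_matrix([[0,1,0],[1,0,0],[0,0,-1]])
def W(F,v): return F['p']+Ro.from_euler('z',F['yaw']).apply(v)
def goal(P,R):
    """grasp point P(world) , tool rot R"""
    p,r=tool();T=np.array(P)+R.apply([0,0,.011])
    d=r.inv().apply(T-p)*100;a=(r.inv()*R).as_rotvec()
    print('row',np.round(d,2).tolist(),np.round(a,4).tolist())
def st():
    o=get_obs();print('t',round(o['t'],2),'q',np.round(o['q'],2),'F',np.round(o['contact_force'],1),'open',round(o['opening'],4),'p',np.round(o['tool_pos'],4),'z',np.round(Ro.from_rotvec(o['tool_rot']).as_matrix()[:,2],3))
E
python3 - <<'E'
from h import *
goal(W(FOAM,[0,-.038,.16]),RT(FOAM['yaw'],0))
E
```

```text
row [49.5, -57.11, 9.03] [-0.0015, -0.0012, -1.0669]
```

```bash
python3 -m jog '[[49.5,-57.1,9,0,0,-1.067,70],[49.5,-57.1,9,0,0,-1.067,70],[49.5,-57.1,9,0,0,-1.067,70],[49.5,-57.1,9,0,0,-1.067,70],[49.5,-57.1,9,0,0,-1.067,70],[49.5,-57.1,9,0,0,-1.067,70],[49.5,-57.1,9,0,0,-1.067,70],[49.5,-57.1,9,0,0,-1.067,70]]' 40
python3 - <<'E'
from h import *
st();goal(W(FOAM,[0,-.038,.16]),RT(FOAM['yaw'],0))
E
```

```text
t: 0.77
tool_pos: [0.3562, -0.2437, 0.1992]
tool_rot: [-2.352, -2.08, -0.001]
contact_force: [0.8, 0.2, -0.9]
opening: 0.062
t 0.77 q [-0.77 -0.41  2.09  0.    1.47 -0.65] F [ 0.8  0.2 -0.9] open 0.062 p [ 0.3562 -0.2437  0.1992] z [-0.001  0.002 -1.   ]
row [41.86, 6.32, 5.09] [-0.0009, -0.002, -0.0615]
```

```bash
python3 -m jog '[[41.86,6.3,5.1,0,0,-0.061,70],[41.86,6.3,5.1,0,0,-0.061,70],[41.86,6.3,5.1,0,0,-0.061,70],[41.86,6.3,5.1,0,0,-0.061,70],[41.86,6.3,5.1,0,0,-0.061,70],[41.86,6.3,5.1,0,0,-0.061,70],[41.86,6.3,5.1,0,0,-0.061,70],[41.86,6.3,5.1,0,0,-0.061,70]]'
python3 - <<'E'
from h import *
st();goal(W(FOAM,[0,-.038,.16]),RT(FOAM['yaw'],0))
E
```

```text
t: 1.43
tool_pos: [0.4445, 0.0754, 0.1599]
tool_rot: [-2.287, -2.151, -0.002]
contact_force: [0.9, -1.3, 0.3]
opening: 0.0619
t 1.43 q [ 0.   -0.32  2.09  0.    1.38  0.06] F [ 0.9 -1.3  0.3] open 0.0619 p [0.4445 0.0754 0.1599] z [-0.     0.002 -1.   ]
row [9.0, 2.01, 1.1] [-0.0004, -0.0019, -0.0002]
```

```bash
python3 -m jog '[[9,2,1.1,0,0,0,70],[9,2,1.1,0,0,0,70],[9,2,1.1,0,0,0,70],[9,2,1.1,0,0,0,70],[9,2,1.1,0,0,0,70]]'
python3 - <<'E'
from h import *
st()
c,im=snap('wrist','w1.png')
for n,v in dict(heel=[0,-.055,.04],heelL=[-.022,-.055,.04],heelR=[.022,-.055,.04],jL=[-.022,.027,.04],jR=[.022,.027,.04],bar=[0,.0455,.044],nL=[-.053,-.066,.03],nR=[.053,-.066,.03]).items():
    q=proj(c,W(FOAM,v))[0];print(n,q.round(0));cv2.circle(im,tuple(int(x) for x in q),2,(255,0,255),-1)
cv2.imwrite('pics/w1a.png',im)
E
```

```text
t: 1.85
tool_pos: [0.4694, 0.164, 0.1484]
tool_rot: [-2.285, -2.153, 0.001]
contact_force: [0.2, 0.7, 0.2]
opening: 0.0617
t 1.85 q [ 0.19 -0.18  1.99  0.    1.33  0.25] F [0.2 0.7 0.2] open 0.0617 p [0.4694 0.164  0.1484] z [-0.002  0.001 -1.   ]
heel [321. 215.]
heelL [291. 215.]
heelR [352. 215.]
jL [288.  97.]
jR [355.  97.]
bar [322.  67.]
nL [251. 224.]
nR [392. 225.]
```

View pics/w1a.png

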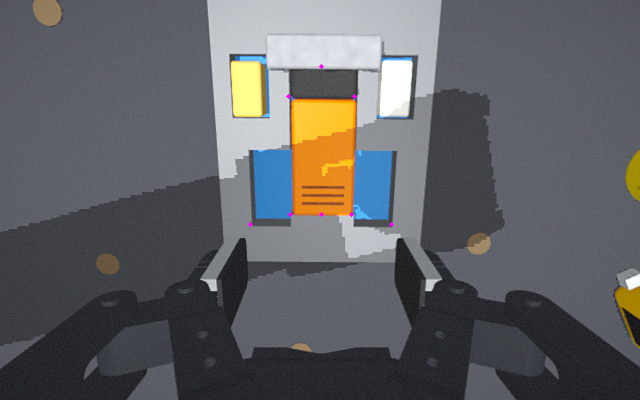

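The wrist view shows the meter squarely. The projected edges are about 2 px (1.4 mm) left of the true ones at (292..355, 214), so I'll correct by +1.4 mm in x. Next I'll tilt and approach.

```bash
sed -i 's/\[.4724,.202,0\]/[.4738,.202,0]/' h.py; python3 - <<'E'
from h import *
R=RT(FOAM['yaw'],np.radians(30))
g=W(FOAM,[0,-.038,.036])
goal(g-R.apply([0,0,.06]),R); goal(g,R)
E
```

```text
row [-2.37, 0.2, 7.02] [-0.0012, 0.5226, -0.0006]
row [0.63, 0.2, 12.22] [-0.0012, 0.5226, -0.0006]
```

```bash
python3 -m jog '[[-2.37,0.2,7,0,0.523,0,70],[-2.37,0.2,7,0,0.523,0,70],[-2.37,0.2,7,0,0.523,0,70],[-2.37,0.2,7,0,0.523,0,70],[-2.37,0.2,7,0,0.523,0,70],[-1.37,0.2,8.7,0,0.523,0,70],[-0.4,0.2,10.4,0,0.523,0,70],[-0.4,0.2,10.4,0,0.523,0,70]]'
python3 - <<'E'
from h import *
st()
R=RT(FOAM['yaw'],np.radians(30))
goal(W(FOAM,[0,-.038,.036]),R)
E
```

```text
t: 2.57
tool_pos: [0.469, 0.1589, 0.0424]
tool_rot: [-1.992, -1.869, -0.526]
contact_force: [-0.7, 0.9, -1.3]
opening: 0.062
t 2.57 q [-0.11 -0.06  2.15  0.58  1.15 -0.31] F [-0.7  0.9 -1.3] open 0.062 p [0.469  0.1589 0.0424] z [ 0.026  0.498 -0.867]
row [0.14, 0.22, 1.91] [-0.0048, 0.0013, -0.0038]
```

```bash
python3 -m jog '[[0.14,0.2,1,0,0,0,70],[0.14,0.2,1.9,0,0,0,70],[0.14,0.2,1.9,0,0,0,70]]' && python3 -m jog '[[0,0,0,0,0,0,255],[0,0,0,0,0,0,255],[0,0,0,0,0,0,255],[0,0,0,0,0,0,255],[0,0,0,0,0,0,255],[0,0,0,0,0,0,255]]' 40
python3 - <<'E'
from h import *
st();snap('wrist','w2.png')
# planned lifting poses: meter pivot at toe bottom corner (foam 0,55,12)
R0=RT(FOAM['yaw'],np.radians(30)); p,r=tool()
piv=W(FOAM,[0,.055,.012]); F=Ro.from_euler('z',FOAM['yaw'])
for th,s in((.1,.001),(.16,.0015),(.2,.0025),(.2,.012),(.2,.024)):
    T=F*Ro.from_euler('x',-th)*F.inv()
    pn=piv+T.apply(p-piv)+F.apply([0,-s*np.cos(th),s*np.sin(th)])
    print(th,np.round(r.inv().apply(pn-p)*100,2),np.round((r.inv()*T*r).as_rotvec(),3))
E
```

```text
t: 2.82
tool_pos: [0.4708, 0.17, 0.0257]
tool_rot: [-1.991, -1.869, -0.524]
contact_force: [-0.8, 0.3, 0.1]
opening: 0.0617
t: 3.32
tool_pos: [0.4713, 0.1698, 0.0261]
tool_rot: [-1.991, -1.87, -0.525]
contact_force: [-0.3, -1.3, 0.2]
opening: 0.0431
t 3.32 q [-0.09 -0.02  2.14  0.59  1.11 -0.31] F [-0.3 -1.3  0.2] open 0.0431 p [0.4713 0.1698 0.0261] z [ 0.025  0.498 -0.867]
0.1 [ 0.51 -0.01 -0.72] [-0.    -0.1    0.001]
0.16 [ 0.86 -0.01 -1.12] [-0.001 -0.16   0.001]
0.2 [ 1.06 -0.01 -1.42] [-0.001 -0.2    0.001]
0.2 [ 0.34 -0.01 -2.05] [-0.001 -0.2    0.001]
0.2 [-0.56 -0.01 -2.84] [-0.001 -0.2    0.001]
```

View pics/w2.png

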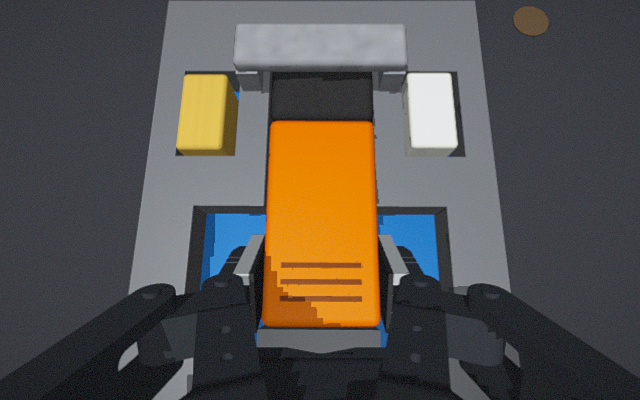

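The pads are on both sides of the heel and the opening reads 43 mm, so the meter is gripped. Now I'll tilt about the toe, then draw along the axis.

```bash
python3 -m jog '[[0.25,0,-0.36,0,-0.05,0,255],[0.51,0,-0.72,0,-0.1,0,255],[0.7,0,-0.95,0,-0.13,0,255],[0.86,0,-1.12,0,-0.16,0,255],[1.06,0,-1.42,0,-0.2,0,255],[1.06,0,-1.42,0,-0.2,0,255],[0.7,0,-1.74,0,-0.2,0,255],[0.34,0,-2.05,0,-0.2,0,255]]'
python3 - <<'E'
from h import *
st();snap('scene','s2.png');im=cv2.imread('pics/s2.png');cv2.imwrite('pics/s2c.png',cv2.resize(im[160:240,320:440],None,fx=5,fy=5,interpolation=cv2.INTER_CUBIC))
E
```

```text
t: 4.03
tool_pos: [0.4703, 0.1623, 0.0451]
tool_rot: [-2.11, -1.984, -0.335]
contact_force: [-0.2, -0.4, -1.5]
opening: 0.0434
t 4.03 q [ 0.   -0.08  2.12  0.36  1.12 -0.1 ] F [-0.2 -0.4 -1.5] open 0.0434 p [0.4703 0.1623 0.0451] z [ 0.012  0.317 -0.948]
```

View pics/s2c.png

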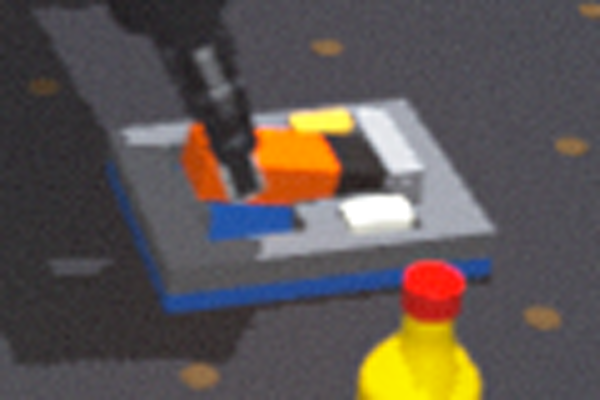

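The meter is tilted, the toe is almost out from under the bar at (415,170) in the crop, and there are no forces. I'll keep drawing it out, then lift.

```bash
python3 -m jog '[[-0.73,0,-0.42,0,0,0,255],[-1.45,0,-0.84,0,0,0,255],[-2.17,0,-1.25,0,0,0,255],[-2.17,0,-1.25,0,0,0,255],[0.2,0,-8.4,0,0,0,255],[1.63,0,-12.6,0,0,0,255],[2.3,0,-14.5,0,0,0,255],[2.3,0,-14.5,0,0,0,255]]'
python3 - <<'E'
from h import *
st()
goal(W(DOCK,[0,.035,.17]),RT(DOCK['yaw'],np.radians(-60)))
E
```

```text
t: 4.75
tool_pos: [0.4733, 0.1373, 0.1973]
tool_rot: [-2.115, -1.988, -0.348]
contact_force: [1.2, -0.3, -0.2]
opening: 0.043
t 4.75 q [-0.05 -0.29  2.02  0.33  1.41 -0.04] F [ 1.2 -0.3 -0.2] open 0.043 p [0.4733 0.1373 0.1973] z [ 0.023  0.317 -0.948]
row [-29.6, 10.32, -6.42] [0.0092, -1.3703, 0.0152]
```

```bash
python3 -m jog '[[-29.6,10.3,-6.4,0.01,-1.37,0.015,255],[-29.6,10.3,-6.4,0.01,-1.37,0.015,255],[-29.6,10.3,-6.4,0.01,-1.37,0.015,255],[-29.6,10.3,-6.4,0.01,-1.37,0.015,255],[-29.6,10.3,-6.4,0.01,-1.37,0.015,255],[-29.6,10.3,-6.4,0.01,-1.37,0.015,255],[-29.6,10.3,-6.4,0.01,-1.37,0.015,255],[-29.6,10.3,-6.4,0.01,-1.37,0.015,255]]'
python3 - <<'E'
from h import *
st()
goal(W(DOCK,[0,.035,.17]),RT(DOCK['yaw'],np.radians(-60)))
E
```

```text
t: 5.42
tool_pos: [0.5585, -0.1723, 0.1652]
tool_rot: [1.904, 1.765, -0.68]
contact_force: [-0.6, -0.2, -2.4]
opening: 0.0433
t 5.42 q [-0.13  0.05  1.85 -0.72  1.28  0.17] F [-0.6 -0.2 -2.4] open 0.0433 p [ 0.5585 -0.1723  0.1652] z [-0.051 -0.63  -0.775]
row [0.25, -0.11, -0.11] [-0.0004, -0.3636, 0.0031]
```

```bash
python3 -m jog '[[0.25,-0.1,-0.1,0,-0.364,0,255],[0.25,-0.1,-0.1,0,-0.364,0,255],[0.25,-0.1,-0.1,0,-0.364,0,255],[0.25,-0.1,-0.1,0,-0.364,0,255],[0.25,-0.1,-0.1,0,-0.364,0,255],[0.25,-0.1,-0.1,0,-0.364,0,255]]'
python3 - <<'E'
from h import *
st()
goal(W(DOCK,[0,.035,.17]),RT(DOCK['yaw'],np.radians(-60)))
snap('scene','s3.png')
snap('top','t3.png');
a=cv2.imread('pics/s3.png')[120:270,140:400];b=cv2.imread('pics/t3.png')[120:270,300:460]
cv2.imwrite('pics/c3.png',np.hstack([cv2.resize(a,None,fx=1.9,fy=1.9),cv2.resize(b,None,fx=1.9,fy=1.9)]))
E
```

```text
t: 5.92
tool_pos: [0.5586, -0.1605, 0.1684]
tool_rot: [1.693, 1.554, -0.945]
contact_force: [-0.3, -0.5, -1.9]
opening: 0.0433
t 5.92 q [-0.01  0.16  1.85 -1.02  1.41  0.41] F [-0.3 -0.5 -1.9] open 0.0433 p [ 0.5586 -0.1605  0.1684] z [-0.083 -0.842 -0.533]
row [-0.16, -0.02, 0.98] [-0.0162, -0.0388, 0.0024]
```

View pics/c3.png

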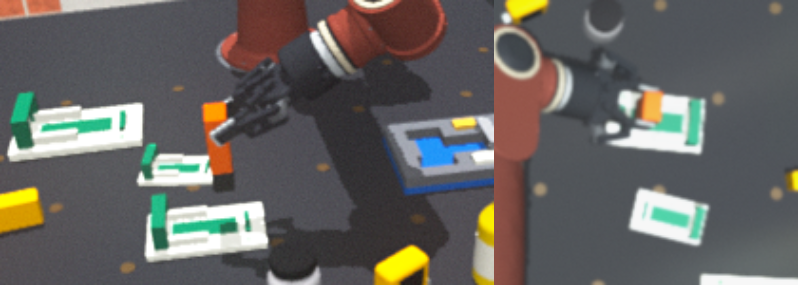

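The meter is upright with its toe down over the dock. Joint 4 is at its limit, leaving it 0.04 rad short, so I'll yaw the standing pose by about 12° to free joint 4.

```bash
python3 - <<'E'
from h import *
goal(W(DOCK,[-.002,.035,.125]),RT(DOCK['yaw']+.22,np.radians(-60)))
E
```

```text
row [3.75, 0.03, 3.37] [-0.2046, -0.0394, -0.1131]
```

```bash
python3 -m jog '[[1.9,0,1.7,-0.1,-0.02,-0.055,255],[3.75,0,3.37,-0.205,-0.04,-0.113,255],[3.75,0,3.37,-0.205,-0.04,-0.113,255],[3.75,0,3.37,-0.205,-0.04,-0.113,255],[3.75,0,3.37,-0.205,-0.04,-0.113,255],[3.75,0,3.37,-0.205,-0.04,-0.113,255]]'
python3 - <<'E'
from h import *
st()
R=RT(DOCK['yaw']+.22,np.radians(-60))
goal(W(DOCK,[-.002,.035,.125]),R)
goal(W(DOCK,[-.002,.035,.106]),R)
p,r=tool();g=p-r.apply([0,0,.011]);print('grasp',g)
E
```

```text
t: 6.52
tool_pos: [0.5602, -0.1491, 0.1425]
tool_rot: [1.548, 1.742, -0.803]
contact_force: [0.0, 0.2, -1.3]
opening: 0.043
t 6.52 q [-0.01  0.09  1.95 -1.02  1.22  0.31] F [ 0.   0.2 -1.3] open 0.043 p [ 0.5602 -0.1491  0.1425] z [ 0.078 -0.803 -0.59 ]
row [0.69, -0.43, 2.97] [-0.0359, -0.1084, -0.0034]
row [2.22, -0.4, 4.09] [-0.0359, -0.1084, -0.0034]
grasp [ 0.55935179 -0.1402532   0.1490268 ]
```

Yaw has to go the other way, because the forearm pitches down.

```bash
python3 - <<'E'
from h import *
goal(W(DOCK,[-.002,.035,.13]),RT(DOCK['yaw']-.3,np.radians(-60)))
E
```

```text
row [0.36, -0.92, 2.59] [0.4001, -0.1019, 0.2804]
```

```bash
python3 -m jog '[[0.3,-0.9,0.5,0.1,-0.02,0.07,255],[0.36,-0.9,1,0.2,-0.05,0.14,255],[0.36,-0.92,1.7,0.3,-0.08,0.21,255],[0.36,-0.92,2.6,0.4,-0.102,0.28,255],[0.36,-0.92,2.6,0.4,-0.102,0.28,255],[0.36,-0.92,2.6,0.4,-0.102,0.28,255],[0.36,-0.92,2.6,0.4,-0.102,0.28,255],[0.36,-0.92,2.6,0.4,-0.102,0.28,255]]'
python3 - <<'E'
from h import *
st()
R=RT(DOCK['yaw']-.3,np.radians(-60))
goal(W(DOCK,[-.002,.035,.13]),R)
goal(W(DOCK,[-.002,.035,.108]),R)
E
```

```text
t: 7.18
tool_pos: [0.5527, -0.1686, 0.1253]
tool_rot: [1.92, 1.304, -1.107]
contact_force: [-0.6, 0.1, -0.7]
opening: 0.0432
t 7.18 q [-0.04  0.35  1.72 -0.96  1.58  0.6 ] F [-0.6  0.1 -0.7] open 0.0432 p [ 0.5527 -0.1686  0.1253] z [-0.318 -0.805 -0.5  ]
row [0.06, 0.02, 0.06] [0.0018, -0.0004, 0.0002]
row [1.97, 0.01, 1.16] [0.0018, -0.0004, 0.0002]
```

```bash
python3 - <<'E'
from h import *
c,im=snap('scene','s4.png')
p,r=tool();g=p-r.apply([0,0,.011])
# meter in tool frame: own y=-.038 z=.024 at grasp; own axes in tool frame (grasped at tilt 30)
R0=RT(0,np.radians(30)).inv()
out=[]
for y in(-.055,.027,.055):
  for x in(-.022,.022):
    for z in(0,.028): out.append(g+r.apply(R0.apply([x,y+.038,z-.024])))
out=np.array(out);print(out[-4:].round(3))
q=proj(c,out);S=6;x0,y0=q.min(0).astype(int)-25
x0=int(q[:,0].mean())-55;y0=int(q[:,1].mean())-45
cr=cv2.resize(im[y0:y0+90,x0:x0+110],None,fx=S,fy=S,interpolation=cv2.INTER_CUBIC)
for u in q: cv2.circle(cr,tuple(int((a-b+.5)*S) for a,b in zip(u,(x0,y0))),3,(255,0,255),-1)
cv2.imwrite('pics/c4.png',cr)
E
```

```text
[[ 0.527 -0.174  0.038]
 [ 0.537 -0.148  0.038]
 [ 0.568 -0.19   0.038]
 [ 0.578 -0.164  0.038]]
```

View pics/c4.png

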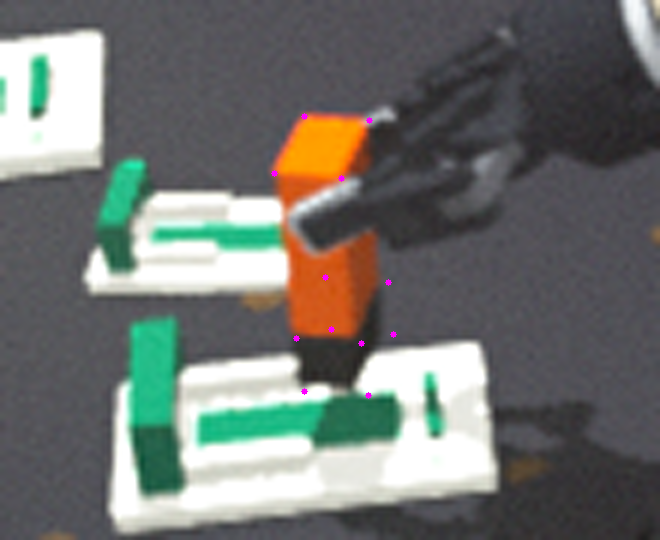

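Top corners match the projection, but the toe sits about 7 crop px (about 3 mm) toward -y, so the meter slipped about 0.03 rad in the grip. I'll turn back 0.03 and lower it until contact.

```bash
python3 -m jog '[[0.5,0,0.3,0,0.03,0,255],[1,0,0.6,0,0.03,0,255],[1.5,0,0.9,0,0.03,0,255],[1.8,0,1.06,0,0.03,0,255],[1.8,0,1.06,0,0.03,0,255]]' 
python3 -m jog '[[0.07,0,0.04,0,0,0,255],[0.14,0,0.08,0,0,0,255],[0.2,0,0.12,0,0,0,255],[0.2,0,0.12,0,0,0,255]]'
python3 -m jog '[[0.07,0,0.04,0,0,0,255],[0.14,0,0.08,0,0,0,255],[0.14,0,0.08,0,0,0,255]]'
```

```text
t: 7.65
tool_pos: [0.5517, -0.1686, 0.1031]
tool_rot: [1.943, 1.322, -1.085]
contact_force: [-0.1, -0.2, -1.4]
opening: 0.0433
t: 7.98
tool_pos: [0.5517, -0.1685, 0.1006]
tool_rot: [1.943, 1.322, -1.085]
contact_force: [-0.2, -0.4, -1.2]
opening: 0.0428
t: 8.23
tool_pos: [0.5517, -0.1685, 0.0989]
tool_rot: [1.943, 1.322, -1.085]
contact_force: [-0.4, 0.2, -1.4]
opening: 0.0432
```

```bash
python3 -m jog '[[0.07,0,0.04,0,0,0,255],[0.07,0,0.04,0,0,0,255],[0.07,0,0.04,0,0,0,255]]' | grep -A1 force
python3 -m jog '[[0.07,0,0.04,0,0,0,255],[0.07,0,0.04,0,0,0,255],[0.07,0,0.04,0,0,0,255]]'| grep -A1 force; python3 - <<'E'
from h import *
st()
E
```

```text
contact_force: [-0.0, -0.0, -1.7]
opening: 0.0432
contact_force: [0.5, 0.5, 1.7]
opening: 0.0433
t 8.73 q [-0.04  0.38  1.72 -0.93  1.54  0.62] F [0.5 0.5 1.7] open 0.0433 p [ 0.5518 -0.1685  0.0978] z [-0.314 -0.791 -0.525]
```

Contact has started, with the force going from -1.5 to +1.7 N. I'll release gently.

```bash
python3 -m jog '[[0,0,0,0,0,0,125],[0,0,0,0,0,0,120],[0,0,0,0,0,0,115],[0,0,0,0,0,0,110],[0,0,0,0,0,0,100],[0,0,0,0,0,0,90],[0,0,0,0,0,0,80],[0,0,0,0,0,0,80]]' 20
python3 - <<'E'
from h import *
st()
c,im=snap('scene','s5.png')
x0,y0=150,130
cv2.imwrite('pics/c5.png',cv2.resize(im[y0:y0+130,x0:x0+170],None,fx=4.5,fy=4.5,interpolation=cv2.INTER_CUBIC))
E
```

```text
t: 9.4
tool_pos: [0.5518, -0.1685, 0.0978]
tool_rot: [1.943, 1.321, -1.085]
contact_force: [0.4, 0.7, -0.1]
opening: 0.0585
t 9.4 q [-0.04  0.38  1.72 -0.93  1.54  0.62] F [ 0.4  0.7 -0.1] open 0.0585 p [ 0.5518 -0.1685  0.0978] z [-0.314 -0.791 -0.525]
```

View pics/c5.png

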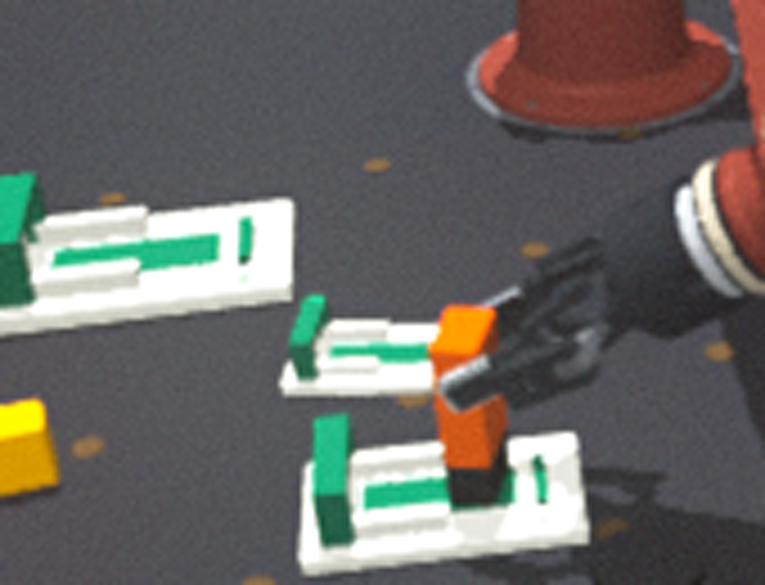

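The meter stands upright on the seat by itself, between the guide ends and the heel stop. I'll retreat along the fingers, go up, and measure it.

```bash
python3 -m jog '[[0,0,-1,0,0,0,75],[0,0,-3,0,0,0,75],[0,0,-6,0,0,0,70],[0,0,-9,0,0,0,70],[0,0,-12,0,0,0,70],[-6,0,-15,0,0.2,0,70],[-9,0,-16,0,0.4,0,70],[-9,0,-16,0,0.5,0,70]]'
python3 - <<'E'
from h import *
st()
def run(n,f,roi):
    c,im=snap(n,f);hsv=cv2.cvtColor(im,cv2.COLOR_BGR2HSV);x0,y0,x1,y1=roi
    m=cv2.inRange(hsv,(5,150,170 if n=='scene' else 100),(18,255,255));mm=np.zeros_like(m);mm[y0:y1,x0:x1]=m[y0:y1,x0:x1]
    for q in cv2.findContours(mm,cv2.RETR_EXTERNAL,cv2.CHAIN_APPROX_NONE)[0]:
        if cv2.contourArea(q)<30: continue
        r=cv2.minAreaRect(q);P=np.array([on(c,p,.122) for p in cv2.boxPoints(r)])
        print(n,cv2.boundingRect(q),np.round(P.mean(0),4),np.round(P[:,:2],3).tolist())
run('top','t6.png',(340,130,440,240));run('scene','s6.png',(200,150,320,260))
im=cv2.imread('pics/t6.png')[130:230,320:440];im2=cv2.imread('pics/s6.png')[185:255,210:290]
cv2.imwrite('pics/c6.png',np.hstack([cv2.resize(im,(400,333),interpolation=2),cv2.resize(im2,(380,333),interpolation=2)]))
E
```

```text
t: 10.12
tool_pos: [0.5876, -0.0846, 0.2645]
tool_rot: [2.22, 1.511, -0.726]
contact_force: [1.7, -0.4, 1.6]
opening: 0.0617
t 10.12 q [-0.01  0.13  1.58 -0.59  1.66  0.38] F [ 1.7 -0.4  1.6] open 0.0617 p [ 0.5876 -0.0846  0.2645] z [-0.212 -0.555 -0.804]
top (374, 174, 14, 16) [ 0.548  -0.1634  0.122 ] [[0.529, -0.143], [0.575, -0.158], [0.567, -0.184], [0.521, -0.169]]
scene (245, 198, 15, 36) [ 0.6058 -0.1765  0.122 ] [[0.673, -0.2], [0.528, -0.184], [0.54, -0.151], [0.682, -0.171]]
```

View pics/c6.png

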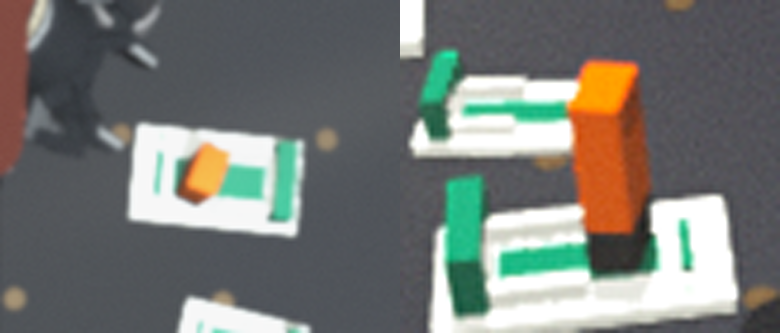

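The top view shows the meter's heel face at (374..388,174..190), which puts it at about (0.548,-0.163) with yaw about -18 to -21°. The tool-based prediction is (0.5516,-0.169), so I'll use the mean. Next I'll come round to the display side.

```bash
cat >> h.py <<'E'
STAND=dict(p=np.array([.5500,-.1665,0]),yaw=-.375)
E
python3 - <<'E'
from h import *
goal(W(STAND,[0,-.13,.24]),RT(STAND['yaw'],np.radians(20)))
E
```

```text
row [-14.87, -0.6, 15.85] [0.0149, 0.9855, -0.0065]
```

```bash
python3 -m jog '[[-14.9,-0.6,15.8,0,0.985,0,70],[-14.9,-0.6,15.8,0,0.985,0,70],[-14.9,-0.6,15.8,0,0.985,0,70],[-14.9,-0.6,15.8,0,0.985,0,70],[-14.9,-0.6,15.8,0,0.985,0,70],[-14.9,-0.6,15.8,0,0.985,0,70],[-14.9,-0.6,15.8,0,0.985,0,70],[-14.9,-0.6,15.8,0,0.985,0,70]]'
python3 - <<'E'
from h import *
st()
R=RT(STAND['yaw'],np.radians(65));d=R.apply([0,0,1])
goal(W(STAND,[0,-.009,.105])-.09*d,R)
E
```

```text
t: 10.88
tool_pos: [0.5031, -0.2849, 0.2309]
tool_rot: [-2.418, -1.641, -0.446]
contact_force: [-0.2, 0.9, -0.6]
opening: 0.0623
t 10.88 q [-0.8  -0.    1.71  0.33  1.57 -0.44] F [-0.2  0.9 -0.6] open 0.0623 p [ 0.5031 -0.2849  0.2309] z [ 0.143  0.317 -0.938]
row [1.18, -0.15, 10.29] [0.016, 0.7803, 0.0064]
```

```bash
python3 -m jog '[[0,-0.1,2,0,0.12,0,70],[0.2,-0.1,3.5,0,0.25,0,70],[0.4,-0.15,5,0,0.37,0,70],[0.6,-0.15,6.6,0,0.5,0,70],[0.8,-0.15,8.3,0.01,0.62,0,70],[1.18,-0.15,10.3,0.016,0.78,0.006,70],[1.18,-0.15,10.3,0.016,0.78,0.006,70],[1.18,-0.15,10.3,0.016,0.78,0.006,70]]'
python3 - <<'E'
from h import *
st()
R=RT(STAND['yaw'],np.radians(65));d=R.apply([0,0,1])
goal(W(STAND,[0,-.009,.105])-.09*d,R)
c,im=snap('wrist','w7.png')
pts=[W(STAND,[x,y,z]) for x in(-.022,.022) for y in(-.014,.014) for z in(.122,)]+[W(STAND,[x,-.014,.04]) for x in(-.022,.022)]
for q in proj(c,pts): print(q.round(0));cv2.circle(im,tuple(int(a) for a in q),3,(255,0,255),-1)
cv2.imwrite('pics/w7a.png',im)
E
```

```text
t: 11.55
tool_pos: [0.519, -0.2399, 0.1347]
tool_rot: [-1.845, -1.251, -1.173]
contact_force: [-0.4, -0.5, 0.5]
opening: 0.0621
t 11.55 q [-0.95  0.36  1.73  0.89  1.79 -0.72] F [-0.4 -0.5  0.5] open 0.0621 p [ 0.519  -0.2399  0.1347] z [ 0.329  0.846 -0.419]
row [0.3, 0.19, -0.24] [-0.0043, -0.0036, -0.0069]
[286. 185.]
[289. 157.]
[362. 185.]
[358. 157.]
[294. 273.]
[355. 273.]
```

View pics/w7a.png

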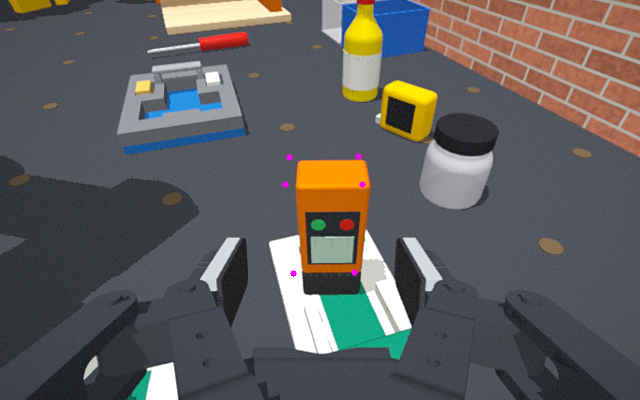

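The display side faces the gripper. The meter is about 8 px right of my estimate, with its foot edge at (303..361,293). I'll compute the position from the foot line and the colour boundary.

```bash
python3 - <<'E'
from h import *
c=calibration('wrist')
print('f',K(c)[0,0],'cam',-np.array(c['R']).T@np.array(c['t']))
im=cv2.imread('pics/w7.png');print(im[255:300:3,330].tolist())
F=Ro.from_euler('z',STAND['yaw']).inv()
for px,z in(((303,293),.012),((361,293),.012),((302,271),.04),((363,271),.04),((297,187),.122),((368,187),.122)):
    P=on(c,px,z);print(px,P.round(4),F.apply(P-STAND['p']).round(4))
E
```

```text
f 356.4800732314741 cam [ 0.48647903 -0.3285247   0.25392519]
[[153, 171, 148], [156, 172, 147], [159, 178, 150], [34, 66, 137], [0, 91, 181], [0, 93, 187], [45, 44, 49], [51, 47, 46], [53, 53, 50], [40, 44, 43], [44, 45, 47], [41, 37, 43], [39, 42, 41], [62, 73, 41], [140, 174, 18]]
(303, 293) [ 0.5323 -0.1716  0.012 ] [-0.0146 -0.0112  0.012 ]
(361, 293) [ 0.5748 -0.1883  0.012 ] [ 0.031  -0.0112  0.012 ]
(302, 271) [ 0.5325 -0.1718  0.04  ] [-0.0143 -0.0113  0.04  ]
(363, 271) [ 0.5743 -0.1882  0.04  ] [ 0.0305 -0.0113  0.04  ]
(297, 187) [ 0.5318 -0.1741  0.122 ] [-0.0142 -0.0137  0.122 ]
(368, 187) [ 0.5702 -0.1893  0.122 ] [ 0.0272 -0.0138  0.122 ]
```

```bash
python3 - <<'E'
from h import *
st()
c,im=snap('wrist','w8.png');hsv=cv2.cvtColor(im,cv2.COLOR_BGR2HSV)
m=cv2.inRange(hsv,(5,150,80),(18,255,255))[130:320,250:420]
n,l,s,_=cv2.connectedComponentsWithStats(m);k=1+s[1:,4].argmax();m=(l==k)
ys=np.where(m.any(1))[0]
for r in range(ys[0],ys[-1]+1,6):
    x=np.where(m[r])[0];print(r+130,x[0]+250,x[-1]+250,end=' | ')
F=Ro.from_euler('z',STAND['yaw']).inv()
print()
rb=ys[-1]+130
for r,z in((rb,.04),(rb-20,.04+.02)):
    x=np.where(m[r-130])[0]
    for u in(x[0]+250,x[-1]+251): print(r,u,F.apply(on(c,(u,r),z)-STAND['p']).round(4))
R=RT(STAND['yaw'],np.radians(65));p,r=tool();print('tool in stand frame',F.apply(p-STAND['p']).round(4), 'grasp err');goal(W(STAND,[0,-.009,.105])-.09*R.apply([0,0,1]),R)
E
```

```text
t 11.6 q [-0.95  0.36  1.73  0.89  1.79 -0.72] F [0.7 0.2 0.6] open 0.0625 p [ 0.5201 -0.241   0.1373] z [ 0.33   0.844 -0.423]
162 349 358 | 168 295 363 | 174 294 364 | 180 294 365 | 186 293 366 | 192 293 366 | 198 294 365 | 204 294 364 | 210 295 364 | 216 295 363 | 222 295 363 | 228 296 362 | 234 296 360 | 240 298 360 | 246 298 359 | 252 298 359 | 258 299 358 | 264 300 358 | 270 300 357 | 
273 301 [-0.015  -0.0131  0.04  ]
273 356 [ 0.0252 -0.0131  0.04  ]
253 298 [-0.0164 -0.0111  0.06  ]
253 359 [ 0.0263 -0.0111  0.06  ]
tool in stand frame [ 0.0005 -0.0807  0.1393] grasp err
row [-0.08, -0.05, 0.05] [-0.0005, 0.0024, 0.0016]
```

The settled picture gives x_s = +5 mm and y_s = +1.5 mm, with width 41 to 43 mm, which fits. I'll correct and approach.

```bash
sed -i 's/STAND=dict(p=np.array(\[.5500,-.1665,0\])/STAND=dict(p=np.array([.5552,-.1669,0])/' h.py; python3 - <<'E'
from h import *
goal(W(STAND,[0,-.0085,.105]),RT(STAND['yaw'],np.radians(65)))
E
```

```text
row [0.03, 0.45, 9.23] [-0.0005, 0.0024, 0.0016]
```

```bash
python3 -m jog '[[0.03,0.45,1,0,0,0,70],[0.03,0.45,3,0,0,0,70],[0.03,0.45,5,0,0,0,70],[0.03,0.45,7,0,0,0,70],[0.03,0.45,8.4,0,0,0,70],[0.03,0.45,9.23,0,0,0,70],[0.03,0.45,9.23,0,0,0,70]]' && python3 -m jog '[[0,0,0,0,0,0,90],[0,0,0,0,0,0,105],[0,0,0,0,0,0,115],[0,0,0,0,0,0,125],[0,0,0,0,0,0,135],[0,0,0,0,0,0,255],[0,0,0,0,0,0,255],[0,0,0,0,0,0,255]]' 60
python3 - <<'E'
from h import *
st()
p,r=tool();F=Ro.from_euler('z',STAND['yaw']).inv();print('grasp in stand',F.apply(p-r.apply([0,0,.011])-STAND['p']).round(4))
c,im=snap('wrist','w9.png')
E
```

```text
t: 12.23
tool_pos: [0.5562, -0.1639, 0.1009]
tool_rot: [-1.847, -1.265, -1.175]
contact_force: [0.4, -0.7, -0.1]
opening: 0.0619
t: 12.9
tool_pos: [0.5565, -0.1646, 0.1016]
tool_rot: [-1.848, -1.266, -1.176]
contact_force: [-2.2, -2.4, 4.9]
opening: 0.0428
t 12.9 q [-0.82  0.37  1.8   0.96  1.66 -0.72] F [-2.2 -2.4  4.9] open 0.0428 p [ 0.5565 -0.1646  0.1016] z [ 0.33   0.843 -0.425]
grasp in stand [ 0.0004 -0.0073  0.1063]
```

View pics/w9.png

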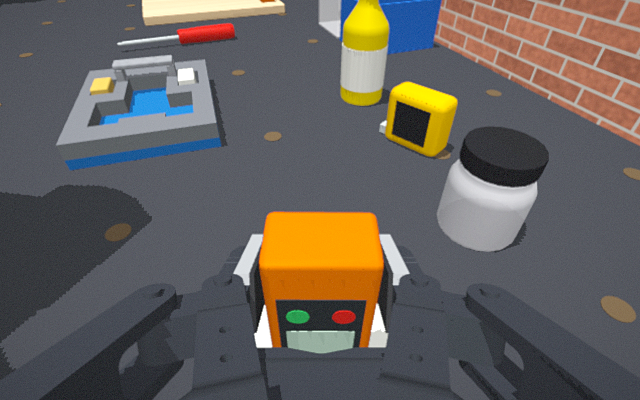

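The meter is gripped centred from the display side, with opening 43 mm and grasp at (0.4,-7.3) mm. I'll lift it, then go to a viewpoint south of the dock with the fingers tilted, which continues the turn and lets the wrist camera see the dock.

```bash
python3 -m jog '[[0.7,0,-0.33,0,0,0,255],[1.8,0,-0.84,0,0,0,255],[3.6,0,-1.7,0,0,0,255],[5.4,0,-2.5,0,0,0,255],[9,0,-4.2,0,0,0,255],[12.7,0,-5.9,0,0,0,255],[14.5,0,-6.8,0,0,0,255],[14.5,0,-6.8,0,0,0,255]]'
python3 - <<'E'
from h import *
st()
goal(W(DOCK,[0,-.14,.27]),RT(DOCK['yaw'],np.radians(30)))
E
```

```text
t: 13.62
tool_pos: [0.5576, -0.1652, 0.2685]
tool_rot: [-1.85, -1.277, -1.182]
contact_force: [1.9, -0.3, -0.8]
opening: 0.0431
t 13.62 q [-0.82  0.13  1.75  1.    1.81 -0.5 ] F [ 1.9 -0.3 -0.8] open 0.0431 p [ 0.5576 -0.1652  0.2685] z [ 0.333  0.84  -0.429]
row [-7.53, 4.77, -13.83] [0.2279, -0.5974, -0.1911]
```

```bash
python3 -m jog '[[-1.5,1,-2.8,0.04,-0.11,-0.03,255],[-3,2,-5.6,0.09,-0.23,-0.07,255],[-4.5,3,-8.4,0.13,-0.35,-0.11,255],[-6,4,-11.2,0.18,-0.47,-0.15,255],[-7.5,4.8,-13.8,0.228,-0.597,-0.191,255],[-7.5,4.8,-13.8,0.228,-0.597,-0.191,255],[-7.5,4.8,-13.8,0.228,-0.597,-0.191,255],[-7.5,4.8,-13.8,0.228,-0.597,-0.191,255]]'
python3 - <<'E'
from h import *
st()
c,im=snap('wrist','w10.png')
L=dict(base=[(-.045,-.076,.012),(.045,-.076,.012),(.045,.084,.012),(-.045,.084,.012)],bar=[(-.037,-.0655,.051),(.037,-.0655,.051),(.037,-.0455,.051),(-.037,-.0455,.051)],stop=[(-.022,.0565,.018),(.022,.0565,.018)])
for k,v in L.items():
    q=proj(c,[W(DOCK,p) for p in v]);print(k,q.round(0).tolist())
    for a in q: cv2.circle(im,tuple(int(round(t)) for t in a),2,(255,0,255),-1)
cv2.imwrite('pics/w10a.png',im)
E
```

```text
t: 14.28
tool_pos: [0.5454, -0.3279, 0.2598]
tool_rot: [-2.007, -1.855, -0.539]
contact_force: [0.3, -0.2, -2.3]
opening: 0.043
t 14.28 q [-0.82  0.25  1.42  0.39  1.83 -0.71] F [ 0.3 -0.2 -2.3] open 0.043 p [ 0.5454 -0.3279  0.2598] z [ 0.038  0.501 -0.865]
base [[280.0, 225.0], [360.0, 225.0], [357.0, 97.0], [284.0, 97.0]]
bar [[284.0, 208.0], [356.0, 208.0], [356.0, 189.0], [285.0, 189.0]]
stop [[302.0, 115.0], [339.0, 115.0]]
```

The viewer limit is reached, so I'll measure numerically from masks from here on.

```bash
cat > dk.py <<'E'
from h import *
st()
c,im=snap('wrist','w11.png');hsv=cv2.cvtColor(im,cv2.COLOR_BGR2HSV)
F=Ro.from_euler('z',DOCK['yaw']).inv()
g=cv2.inRange(hsv,(60,100,30),(92,255,255));w=cv2.inRange(hsv,(0,0,130),(180,45,255))
def rep(m,name,zs,roi=(230,60,420,300),amin=60):
    x0,y0,x1,y1=roi;mm=np.zeros_like(m);mm[y0:y1,x0:x1]=m[y0:y1,x0:x1]
    for q in cv2.findContours(mm,cv2.RETR_EXTERNAL,cv2.CHAIN_APPROX_NONE)[0]:
        if cv2.contourArea(q)<amin: continue
        e=cv2.approxPolyDP(q,3,True)[:,0]
        print(name,cv2.boundingRect(q),cv2.contourArea(q),e.tolist())
        for z in zs: print('   z',z,[F.apply(on(c,(a+.0,b+.0),z)-DOCK['p'])[:2].round(4).tolist() for a,b in e])
rep(g,'green',(.012,.051));rep(cv2.morphologyEx(g|w,cv2.MORPH_CLOSE,np.ones((3,3))),'all',(.012,))
E
python3 dk.py
```

```text
t 14.33 q [-0.82  0.25  1.42  0.39  1.83 -0.71] F [ 0.1  0.8 -1.7] open 0.0434 p [ 0.5451 -0.3278  0.2593] z [ 0.038  0.501 -0.864]
green (288, 125, 71, 87) 3026.0 [[310, 125], [308, 190], [289, 191], [289, 210], [356, 211], [357, 192], [337, 190], [336, 126]]
   z 0.012 [[-0.0132, 0.0462], [-0.0148, -0.0354], [-0.0367, -0.0366], [-0.0362, -0.059], [0.0399, -0.0602], [0.0416, -0.0378], [0.0186, -0.0354], [0.0183, 0.0449]]
   z 0.051 [[-0.0118, 0.0276], [-0.0133, -0.0461], [-0.0331, -0.0471], [-0.0326, -0.0673], [0.036, -0.0684], [0.0376, -0.0482], [0.0168, -0.0461], [0.0166, 0.0264]]
green (306, 110, 35, 7) 179.0 [[306, 110], [306, 116], [340, 114], [339, 110]]
   z 0.012 [[-0.0182, 0.0663], [-0.0181, 0.0582], [0.0234, 0.0609], [0.0222, 0.0663]]
   z 0.051 [[-0.0164, 0.0457], [-0.0163, 0.0384], [0.0212, 0.0408], [0.0201, 0.0456]]
all (380, 235, 28, 50) 533.5 [[380, 235], [393, 269], [393, 284], [398, 284], [407, 271], [389, 235]]
   z 0.012 [[0.0659, -0.0875], [0.0784, -0.1245], [0.0776, -0.1403], [0.083, -0.1403], [0.0935, -0.1266], [0.0759, -0.0875]]
all (251, 235, 12, 18) 110.5 [[262, 235], [252, 235], [252, 252], [256, 252]]
   z 0.012 [[-0.0657, -0.0874], [-0.0768, -0.0874], [-0.0759, -0.1062], [-0.0715, -0.1062]]
all (284, 98, 78, 114) 8475.0 [[287, 98], [284, 211], [361, 211], [358, 98]]
   z 0.012 [[-0.0419, 0.0827], [-0.0419, -0.0601], [0.0455, -0.0602], [0.046, 0.0826]]
```

The dock measures +2.4 mm in x and -1.5 mm in y from my estimate, with yaw fine and base width 88 mm. I'll update it, check for slip in the grip by comparing the meter's edges in w9 and w11, and compute the path.

```bash
sed -i 's/\[.5556,-.195,0\]/[.5579,-.1967,0]/' h.py; cat > path.py <<'E'
from h import *
# own grasp: height above toe .0943, depth from display .0067 ; level at tool tilt -25deg (+slip)
def hook(th,s,lift=0.,slip=0.,dx=0.):
    # toe bottom corner at dock y=-.0545+..., heel raised th, backed off s along axis
    v=np.array([0,.0943,.028-.0067]);v=Ro.from_euler('x',th).apply(v)
    v+=np.array([dx,-.0548,.012+lift])+s*np.array([0,np.cos(th),np.sin(th)])
    return W(DOCK,v),RT(DOCK['yaw'],np.radians(-25)+th+slip)
if __name__=='__main__':
    for f in('w9','w11'):
        im=cv2.imread(f'pics/{f}.png');m=cv2.inRange(cv2.cvtColor(im,cv2.COLOR_BGR2HSV),(5,150,60),(18,255,255))
        mm=np.zeros_like(m);mm[150:400,250:400]=m[150:400,250:400]
        for x in(280,300,320,340,360):
            y=np.where(mm[:,x])[0];print(f,x,y[0],y[-1],im[y[0]:y[0]+100:8,x,2].tolist())
    st();goal(*hook(.5,.09,.06))
E
python3 path.py
```

```text
w9 280 212 346 [253, 255, 255, 255, 255, 255, 255, 238, 200, 198, 199, 70, 41]
w9 300 212 299 [231, 255, 255, 255, 255, 255, 255, 235, 199, 200, 200, 73, 39]
w9 320 212 299 [226, 255, 255, 255, 255, 255, 255, 233, 196, 199, 200, 80, 41]
w9 340 212 299 [207, 255, 255, 255, 255, 255, 255, 234, 198, 194, 198, 78, 33]
w9 360 212 346 [202, 255, 255, 255, 255, 255, 255, 236, 198, 197, 195, 88, 34]
w11 280 212 347 [164, 211, 211, 147, 151, 150, 160, 171, 160, 162, 157, 34, 31]
w11 300 213 299 [191, 210, 211, 212, 148, 152, 169, 168, 159, 157, 158, 25, 20]
w11 320 213 299 [188, 211, 211, 213, 212, 150, 167, 165, 158, 157, 156, 20, 4]
w11 340 213 299 [179, 208, 210, 211, 212, 214, 230, 220, 159, 160, 160, 18, 35]
w11 360 213 347 [174, 208, 210, 209, 211, 214, 228, 217, 202, 201, 154, 21, 23]
t 14.38 q [-0.82  0.25  1.42  0.39  1.83 -0.71] F [-0.5  0.4 -1.2] open 0.043 p [ 0.5449 -0.3279  0.2591] z [ 0.038  0.501 -0.864]
row [15.24, 0.28, 19.39] [-0.0021, -0.4631, -0.0009]
```

```bash
python3 -m jog '[[3,0.05,3.8,0,-0.09,0,255],[6,0.1,7.7,0,-0.18,0,255],[9,0.17,11.6,0,-0.27,0,255],[12,0.22,15.5,0,-0.36,0,255],[15.2,0.28,19.4,0,-0.463,0,255],[15.2,0.28,19.4,0,-0.463,0,255],[15.2,0.28,19.4,0,-0.463,0,255],[15.2,0.28,19.4,0,-0.463,0,255]]'
python3 - <<'E'
from path import *
st();goal(*hook(.5,.09,.06));print('next');goal(*hook(.13,.05,.004))
c,im=snap('wrist','w12.png');p,r=tool();g=p-r.apply([0,0,.011])
R0=RT(0,np.radians(-25)).inv()
def mp(x,y,z): # own coords -> world; own x flips: level home: frame x=-?; y->-y, z->-z
    return g+r.apply(R0.apply([x,-(y+.0393),-(z-.0067)]))
print('pred back/heel edge',proj(c,[mp(0,-.055,.028)])[0].round(1),'disp/heel edge',proj(c,[mp(0,-.055,0)])[0].round(1))
print('pred L/R back',proj(c,[mp(-.022,-.055,.028),mp(.022,-.055,.028)]).round(1).tolist())
im=im.astype(int);print([(y,im[y,320].tolist()) for y in range(206,306,4)])
E
```

```text
t: 15.05
tool_pos: [0.5636, -0.0968, 0.1653]
tool_rot: [-2.267, -2.102, -0.067]
contact_force: [0.4, 0.4, -0.6]
opening: 0.043
t 15.05 q [-0.33 -0.01  1.8   0.06  1.37 -0.27] F [ 0.4  0.4 -0.6] open 0.043 p [ 0.5636 -0.0968  0.1653] z [-0.002  0.066 -0.998]
row [-0.25, 0.21, -0.29] [-0.007, -0.002, 0.003]
next
row [-2.57, 0.29, 11.86] [-0.0064, -0.372, 0.0043]
pred back/heel edge [322.4 211.7] disp/heel edge [322.4 268.8]
pred L/R back [[267.0, 211.5], [377.8, 211.9]]
[(206, [193, 198, 196]), (210, [255, 255, 255]), (214, [0, 143, 253]), (218, [0, 144, 251]), (222, [0, 144, 252]), (226, [0, 124, 226]), (230, [21, 115, 214]), (234, [0, 114, 212]), (238, [4, 115, 213]), (242, [9, 117, 215]), (246, [20, 116, 215]), (250, [13, 115, 214]), (254, [0, 114, 214]), (258, [16, 119, 217]), (262, [1, 137, 237]), (266, [31, 153, 254]), (270, [0, 137, 244]), (274, [0, 137, 242]), (278, [0, 135, 241]), (282, [0, 132, 240]), (286, [0, 134, 240]), (290, [0, 135, 242]), (294, [0, 136, 241]), (298, [0, 132, 244]), (302, [64, 62, 57])]
```

The predicted meter edges match the picture within 1 to 2 px, so the grasp model holds. Next I'll go to the slide-in start (toe 75 mm back, heel raised 0.13).

```bash
python3 - <<'E'
from path import *
st();goal(*hook(.13,.075,.002))
E
```

```text
t 15.1 q [-0.33 -0.01  1.8   0.06  1.37 -0.27] F [-0.3 -0.2 -1.2] open 0.0429 p [ 0.5645 -0.0987  0.1666] z [ 0.     0.065 -0.998]
row [0.1, 0.17, 12.03] [-0.0045, -0.371, 0.0017]
```

```bash
python3 -m jog '[[0.1,0.17,1,0,-0.1,0,255],[0.1,0.17,3,0,-0.2,0,255],[0.1,0.17,5,0,-0.3,0,255],[0.1,0.17,7.2,-0.004,-0.371,0,255],[0.1,0.17,9.2,-0.004,-0.371,0,255],[0.1,0.17,11,-0.004,-0.371,0.002,255],[0.1,0.17,12.03,-0.004,-0.371,0.002,255],[0.1,0.17,12.03,-0.004,-0.371,0.002,255]]'
python3 - <<'E'
from path import *
c,im=snap('scene','s13.png')
st();goal(*hook(.13,.075,.002))
for s in(.05,.03,.015,.003,0): goal(*hook(.13,s,.001))
# where meter toe is seen vs predicted: scene camera
p,r=tool();g=p-r.apply([0,0,.011]);R0=RT(0,np.radians(-25)).inv()
mp=lambda x,y,z:g+r.apply(R0.apply([x,-(y+.0393),-(z-.0067)]))
pts=[mp(x,y,z) for y in(-.055,.027,.055) for x in(-.022,.022) for z in(0,.028)]
print(proj(c,pts).round(1).tolist())
m=cv2.inRange(cv2.cvtColor(im,cv2.COLOR_BGR2HSV),(5,150,80),(18,255,255));mm=np.zeros_like(m);mm[170:270,200:330]=m[170:270,200:330]
ys,xs=np.where(mm);print('orange bbox',xs.min(),xs.max(),ys.min(),ys.max())
for x in range(xs.min(),xs.max()+1,3):
    y=ys[xs==x];
    if len(y): print(x,y.min(),y.max(),end=' | ')
E
```

```text
t: 15.77
tool_pos: [0.5644, -0.0911, 0.0439]
tool_rot: [2.146, 1.979, -0.336]
contact_force: [-0.7, -0.0, -1.4]
opening: 0.0433
t 15.82 q [-0.15  0.15  1.88 -0.34  1.12  0.08] F [ 0.5  0.  -1.2] open 0.0431 p [ 0.5656 -0.0913  0.0457] z [-0.027 -0.3   -0.954]
row [0.1, 0.06, -0.12] [-0.0034, -0.0003, -0.0018]
row [-2.14, 0.07, 1.03] [-0.0034, -0.0003, -0.0018]
row [-3.95, 0.08, 1.87] [-0.0034, -0.0003, -0.0018]
row [-5.31, 0.08, 2.51] [-0.0034, -0.0003, -0.0018]
row [-6.4, 0.09, 3.01] [-0.0034, -0.0003, -0.0018]
row [-6.67, 0.09, 3.14] [-0.0034, -0.0003, -0.0018]
[[291.7, 213.1], [293.6, 221.5], [293.6, 223.1], [295.5, 231.6], [260.8, 219.7], [263.2, 228.0], [261.6, 229.9], [264.0, 238.4], [250.2, 222.0], [252.8, 230.3], [250.7, 232.3], [253.3, 240.7]]
orange bbox 261 294 215 237
261 220 230 | 264 219 237 | 267 227 236 | 270 227 236 | 273 226 235 | 276 217 234 | 279 224 234 | 282 216 233 | 285 215 220 | 294 227 231 |
```

The scene view agrees with the predicted pose to about 1 px and the slope matches. Sliding the toe in.

```bash
python3 -m jog '[[-0.7,0.07,0.35,-0.003,0,0,255],[-1.4,0.07,0.69,-0.003,0,-0.002,255],[-2.14,0.07,1.03,-0.003,0,-0.002,255],[-3,0.08,1.43,-0.003,0,-0.002,255],[-3.95,0.08,1.87,-0.003,0,-0.002,255],[-4.6,0.08,2.18,-0.003,0,-0.002,255],[-5.3,0.08,2.5,-0.003,0,-0.002,255],[-5.3,0.08,2.5,-0.003,0,-0.002,255]]'
python3 - <<'E'
from path import *
st()
for s in(.015,.007,.002,0): goal(*hook(.13,s,.001))
E
```

```text
t: 16.48
tool_pos: [0.5612, -0.1506, 0.0376]
tool_rot: [2.143, 1.978, -0.331]
contact_force: [-0.6, -0.2, -1.6]
opening: 0.0433
t 16.48 q [-0.25  0.16  1.88 -0.35  1.07 -0.01] F [-0.6 -0.2 -1.6] open 0.0433 p [ 0.5612 -0.1506  0.0376] z [-0.025 -0.3   -0.954]
row [0.12, 0.03, -0.06] [-0.0012, -0.0002, -0.0012]
row [-0.6, 0.03, 0.28] [-0.0012, -0.0002, -0.0012]
row [-1.06, 0.03, 0.49] [-0.0012, -0.0002, -0.0012]
row [-1.24, 0.03, 0.58] [-0.0012, -0.0002, -0.0012]
```

No contact force so far. Completing the slide.

```bash
python3 -m jog '[[-0.3,0.03,0.14,0,0,0,255],[-0.6,0.03,0.28,0,0,0,255],[-0.85,0.03,0.39,0,0,0,255],[-1.06,0.03,0.49,0,0,0,255],[-1.15,0.03,0.53,0,0,0,255],[-1.15,0.03,0.53,0,0,0,255]]'
python3 - <<'E'
from path import *
st()
p,r=tool();g=p-r.apply([0,0,.011]);R0=RT(0,np.radians(-25)).inv();F=Ro.from_euler('z',DOCK['yaw']).inv()
mp=lambda x,y,z:F.apply(g+r.apply(R0.apply([x,-(y+.0393),-(z-.0067)]))-DOCK['p']).round(4)
print('toe',mp(0,.055,.014),'heel',mp(0,-.055,.014),'toe bottom',mp(0,.055,.028))
for th in(.1,.06,.03,0.01,0): goal(*hook(th,.0,.0005))
E
```

```text
t: 16.98
tool_pos: [0.5605, -0.1633, 0.036]
tool_rot: [2.143, 1.978, -0.331]
contact_force: [0.2, -1.0, -2.1]
opening: 0.0431
t 16.98 q [-0.27  0.16  1.88 -0.35  1.06 -0.03] F [ 0.2 -1.  -2.1] open 0.0431 p [ 0.5605 -0.1633  0.036 ] z [-0.025 -0.3   -0.953]
toe [-0.0002 -0.0557  0.027 ] heel [0.     0.0534 0.0413] toe bottom [-0.0002 -0.0539  0.0131]
row [0.07, 0.0, 0.32] [-0.0013, -0.0302, -0.0012]
row [0.25, 0.0, 0.63] [-0.0013, -0.0702, -0.0012]
row [0.37, 0.0, 0.87] [-0.0013, -0.1002, -0.0012]
row [0.45, 0.0, 1.04] [-0.0013, -0.1202, -0.0012]
row [0.49, 0.0, 1.12] [-0.0013, -0.1302, -0.0012]
```

The toe is computed at (-0.0557, 0.027), hooked within about 1.5 mm, with the heel raised 0.13 rad. Swinging it down gradually.

```bash
python3 -m jog '[[0,0,0.1,0,0,0,255],[0.04,0,0.22,0,-0.015,0,255],[0.07,0,0.32,0,-0.03,0,255],[0.16,0,0.47,0,-0.05,0,255],[0.25,0,0.63,0,-0.07,0,255],[0.31,0,0.75,0,-0.085,0,255],[0.37,0,0.87,0,-0.1,0,255],[0.37,0,0.87,0,-0.1,0,255]]'
python3 - <<'E'
from path import *
st()
for th in(.03,.015,0,-.01): goal(*hook(th,.0,.0005))
E
```

```text
t: 17.65
tool_pos: [0.5601, -0.1617, 0.0257]
tool_rot: [2.082, 1.925, -0.432]
contact_force: [0.5, -0.5, -1.8]
opening: 0.0424
t 17.65 q [-0.23  0.19  1.89 -0.47  1.05  0.09] F [ 0.5 -0.5 -1.8] open 0.0424 p [ 0.5601 -0.1617  0.0257] z [-0.033 -0.394 -0.918]
row [-0.09, 0.05, -0.05] [-0.0023, 0.0005, 0.0003]
row [-0.01, 0.05, 0.07] [-0.0023, -0.0145, 0.0004]
row [0.06, 0.05, 0.18] [-0.0023, -0.0295, 0.0004]
row [0.1, 0.05, 0.26] [-0.0023, -0.0395, 0.0004]
```

```bash
python3 -m jog '[[-0.04,0.04,0.02,0,-0.007,0,255],[-0.01,0.05,0.07,0,-0.0145,0,255],[0.02,0.05,0.12,0,-0.022,0,255],[0.06,0.05,0.17,0,-0.0295,0,255],[0.06,0.05,0.18,0,-0.0295,0,255],[0.06,0.05,0.18,0,-0.0295,0,255]]'
python3 - <<'E'
from path import *
st()
for th in(0,-.01): goal(*hook(th,.0,-.0005))
E
```

```text
t: 18.15
tool_pos: [0.5605, -0.1619, 0.0237]
tool_rot: [2.064, 1.908, -0.46]
contact_force: [-0.4, -0.2, -2.1]
opening: 0.043
t 18.15 q [-0.21  0.2   1.89 -0.5   1.05  0.12] F [-0.4 -0.2 -2.1] open 0.043 p [ 0.5605 -0.1619  0.0237] z [-0.036 -0.421 -0.906]
row [0.03, 0.01, 0.08] [-0.0025, 0.0, 0.0005]
row [0.08, 0.01, 0.16] [-0.0025, -0.01, 0.0005]
```

```bash
python3 -m jog '[[0.02,0,0.045,0,0,0,255],[0.04,0,0.09,0,0,0,255],[0.04,0,0.09,0,0,0,255]]' | grep force; python3 -m jog '[[0.02,0,0.045,0,-0.005,0,255],[0.03,0,0.07,0,-0.005,0,255],[0.03,0,0.07,0,-0.005,0,255]]'|grep force; python3 - <<'E'
from path import *
st()
for th in(0,-.01): goal(*hook(th,.0,-.0005))
E
```

```text
contact_force: [-0.1, 0.3, -1.1]
contact_force: [-0.1, 0.1, -1.3]
t 18.65 q [-0.21  0.21  1.89 -0.51  1.05  0.13] F [-0.1  0.1 -1.3] open 0.0434 p [ 0.5604 -0.1619  0.0218] z [-0.036 -0.426 -0.904]
row [-0.05, 0.02, -0.09] [-0.0028, 0.005, 0.0006]
row [0.0, 0.02, -0.02] [-0.0027, -0.005, 0.0006]
```

```bash
cat > sc.py <<'E'
from path import *
c,im=snap('scene','s_last.png')
def pr(th,lift=0):
    piv=np.array([0,-.0548,.012+lift]);P=[]
    for y in(.110,.028):
        for x,z in((.022,0),(.022,.028),(-.022,.028)): P.append(W(DOCK,piv+Ro.from_euler('x',th).apply([x,y,z])))
    return proj(c,P).round(1).tolist()
print('home',pr(0));print('up .02',pr(.02))
m=cv2.inRange(cv2.cvtColor(im,cv2.COLOR_BGR2HSV),(4,140,70),(19,255,255));mm=np.zeros_like(m);mm[180:280,200:330]=m[180:280,200:330]
ys,xs=np.where(mm);print('bbox',xs.min(),xs.max(),ys.min(),ys.max())
for x in range(xs.min(),xs.max()+1,3):
    y=ys[xs==x]
    if len(y): print(x,y.min(),y.max(),end=' | ')
print()
E
python3 sc.py
```

```text
home [[268.2, 242.6], [267.2, 234.0], [266.2, 223.8], [236.0, 246.2], [234.6, 237.6], [234.7, 227.2]]
up .02 [[268.1, 241.9], [266.9, 233.3], [265.9, 223.1], [236.0, 246.0], [234.3, 237.5], [234.4, 227.0]]
bbox 234 298 180 243
234 229 239 | 237 227 242 | 240 236 241 | 243 235 241 | 246 235 241 | 249 235 241 | 252 226 243 | 255 226 239 | 258 225 231 | 261 225 228 | 267 240 241 | 288 180 180 | 291 181 181 | 294 180 181 |
```

```bash
for i in 1; do python3 -m jog '[[0.02,0,0.045,0,0,0,255],[0.02,0,0.045,0,0,0,255],[0.02,0,0.045,0,0,0,255]]' | grep -A1 -E "pos|force"; done; python3 -m jog '[[0.02,0,0.045,0,0,0,255],[0.02,0,0.045,0,0,0,255],[0.02,0,0.045,0,0,0,255]]' | grep -E "pos|force"; python3 -m jog '[[0.02,0,0.045,0,0,0,255],[0.02,0,0.045,0,0,0,255],[0.02,0,0.045,0,0,0,255]]' | grep -E "pos|force"
```

```text
tool_pos: [0.5606, -0.162, 0.0217]
tool_rot: [2.061, 1.905, -0.465]
contact_force: [-1.8, 0.4, 1.5]
opening: 0.0433
tool_pos: [0.5606, -0.162, 0.0217]
contact_force: [-4.2, 1.9, 5.5]
tool_pos: [0.5606, -0.162, 0.0217]
contact_force: [-3.2, 1.5, 5.8]
```

Firm contact at 5.5 N with no further descent. I'll release slowly and back off along the fingers.

```bash
python3 -m jog '[[-0.02,0,-0.045,0,0,0,130],[-0.02,0,-0.045,0,0,0,125],[-0.02,0,-0.045,0,0,0,120],[-0.02,0,-0.045,0,0,0,115],[-0.02,0,-0.045,0,0,0,110],[-0.02,0,-0.045,0,0,0,105],[-0.02,0,-0.045,0,0,0,100],[-0.02,0,-0.045,0,0,0,95]]' 20
python3 -m jog '[[-0.02,0,-0.045,0,0,0,85],[-0.02,0,-0.045,0,0,0,85],[-0.02,0,-0.045,0,0,0,85]]'
python3 sc.py
```

```text
t: 20.12
tool_pos: [0.5606, -0.162, 0.0222]
tool_rot: [2.062, 1.904, -0.466]
contact_force: [0.8, -0.3, 0.0]
opening: 0.0537
t: 20.37
tool_pos: [0.5607, -0.1621, 0.0228]
tool_rot: [2.061, 1.904, -0.466]
contact_force: [-0.2, 0.4, -0.1]
opening: 0.0569
home [[268.2, 242.6], [267.2, 234.0], [266.2, 223.8], [236.0, 246.2], [234.6, 237.6], [234.7, 227.2]]
up .02 [[268.1, 241.9], [266.9, 233.3], [265.9, 223.1], [236.0, 246.0], [234.3, 237.5], [234.4, 227.0]]
bbox 234 299 180 243
234 231 238 | 237 227 242 | 240 236 241 | 243 236 241 | 246 235 241 | 249 235 241 | 252 226 243 | 255 226 242 | 258 225 235 | 261 224 229 | 267 239 241 | 288 180 180 | 294 180 181 | 297 180 180 |
```

```bash
python3 -m jog '[[0,0,-0.7,0,0,0,85],[0,0,-2,0,0,0,80],[0,0,-4,0,0,0,70],[0,0,-7,0,0,0,70],[0,0,-11,0,0.1,0,70],[0,0,-15,0,0.2,0,70],[0,0,-18,0,0.3,0,70],[0,0,-18,0,0.4,0,70]]'
python3 sc.py
python3 - <<'E'
from path import *
st();goal(W(DOCK,[0,-.14,.27]),RT(DOCK['yaw'],np.radians(30)))
E
```

```text
t: 21.08
tool_pos: [0.5721, -0.0834, 0.1965]
tool_rot: [2.276, 2.111, -0.03]
contact_force: [0.8, -0.6, 0.3]
opening: 0.0617
home [[268.2, 242.6], [267.2, 234.0], [266.2, 223.8], [236.0, 246.2], [234.6, 237.6], [234.7, 227.2]]
up .02 [[268.1, 241.9], [266.9, 233.3], [265.9, 223.1], [236.0, 246.0], [234.3, 237.5], [234.4, 227.0]]
bbox 234 266 224 243
234 231 238 | 237 227 242 | 240 236 241 | 243 236 241 | 246 235 241 | 249 235 241 | 252 226 243 | 255 226 243 | 258 226 242 | 261 225 242 | 264 224 242 | 
t 21.13 q [-0.26 -0.04  1.78 -0.04  1.38 -0.18] F [ 0.4 -2.4 -0.5] open 0.0617 p [ 0.5707 -0.0867  0.1935] z [ 0.007 -0.039 -0.999]
row [-24.76, -0.32, -5.76] [0.0102, 0.5619, 0.0017]
```

```bash
python3 -m jog '[[-1,0,-3,0,0.05,0,70],[-4.2,0,-5.7,0,0.12,0,70],[-8.4,0,-5.7,0,0.24,0,70],[-12.5,0,-5.7,0,0.35,0,70],[-16.5,-0.2,-5.7,0,0.46,0,70],[-20.5,-0.3,-5.7,0,0.56,0,70],[-24.7,-0.3,-5.7,0,0.56,0,70],[-24.7,-0.3,-5.7,0,0.56,0,70]]'
python3 -m jog '[[0,0,0,0,0,0,70],[0,0,0,0,0,0,70],[0,0,0,0,0,0,70]]' >/dev/null
cat > fin.py <<'E'
from path import *
st()
c,im=snap('wrist','w_fin.png');hsv=cv2.cvtColor(im,cv2.COLOR_BGR2HSV)
F=Ro.from_euler('z',DOCK['yaw']).inv()
def rep(lo,hi,name,zs,n=3):
    m=cv2.inRange(hsv,lo,hi);mm=np.zeros_like(m);mm[60:300,230:420]=m[60:300,230:420]
    for q in sorted(cv2.findContours(mm,cv2.RETR_EXTERNAL,cv2.CHAIN_APPROX_NONE)[0],key=cv2.contourArea)[::-1][:n]:
        if cv2.contourArea(q)<40: continue
        x,y,w,h=cv2.boundingRect(q)
        for z in zs:
            a=[F.apply(on(c,p,z)-DOCK['p'])[:2].round(4).tolist() for p in((x,y),(x+w,y),(x,y+h),(x+w,y+h))]
            print(name,(x,y,w,h),'z',z,a,cv2.minAreaRect(q)[2])
rep((4,140,70),(19,255,255),'orange',(.040,),1);rep((60,100,30),(92,255,255),'green',(.018,.051))
E
python3 fin.py
python3 - <<'E'
from h import *
print([np.round(x,1).tolist() for x in [proj(calibration('wrist'),[W(DOCK,v) for v in([-.022,.055,.04],[.022,.055,.04],[-.022,-.027,.04],[.022,-.027,.04],[-.022,.0565,.018],[.022,.0565,.018],[-.037,-.0455,.051],[.037,-.0455,.051])])]])
im=cv2.imread('pics/w_fin.png');
for x in(315,322,330):print(x,[(y,im[y,x].tolist()) for y in range(98,130,2)],[(y,im[y,x].tolist()) for y in range(162,200,3)])
E
```

```text
t: 21.8
tool_pos: [0.5453, -0.3372, 0.2569]
tool_rot: [-2.021, -1.854, -0.543]
contact_force: [-0.4, 0.8, 0.5]
opening: 0.0622
t 22.05 q [-0.83  0.26  1.41  0.39  1.82 -0.71] F [-0.7  0.2  0. ] open 0.062 p [ 0.5453 -0.3358  0.2566] z [ 0.046  0.495 -0.868]
orange (301, 101, 39, 68) z 0.04 [[-0.0214, 0.0531], [0.0229, 0.0528], [-0.0209, -0.0281], [0.0212, -0.0284]] 90.0
green (285, 181, 71, 26) z 0.018 [[-0.0401, -0.035], [0.0404, -0.0355], [-0.0396, -0.0651], [0.0394, -0.0657]] 89.02897644042969
green (285, 181, 71, 26) z 0.051 [[-0.0368, -0.0447], [0.0368, -0.0452], [-0.0364, -0.0723], [0.0359, -0.0728]] 89.02897644042969
green (308, 119, 10, 9) z 0.018 [[-0.0142, 0.0415], [-0.0023, 0.0415], [-0.0141, 0.0299], [-0.0023, 0.0299]] 0.0
green (308, 119, 10, 9) z 0.051 [[-0.0131, 0.0253], [-0.0022, 0.0253], [-0.0131, 0.0147], [-0.0023, 0.0147]] 0.0
[[[300.3, 99.8], [339.0, 99.7], [299.8, 168.4], [340.5, 168.2], [301.3, 107.9], [338.0, 107.8], [284.6, 182.1], [355.9, 181.7]]]
315 [(98, [255, 254, 250]), (100, [180, 195, 236]), (102, [0, 142, 253]), (104, [0, 140, 251]), (106, [0, 143, 25
[... 1122 characters left out ...]
66, 37]), (195, [138, 170, 42]), (198, [119, 152, 26])]
330 [(98, [255, 253, 250]), (100, [209, 213, 240]), (102, [0, 141, 253]), (104, [0, 139, 252]), (106, [0, 142, 251]), (108, [0, 141, 252]), (110, [0, 142, 251]), (112, [0, 144, 253]), (114, [0, 142, 252]), (116, [65, 54, 48]), (118, [72, 66, 56]), (120, [66, 64, 181]), (122, [14, 38, 249]), (124, [4, 34, 245]), (126, [38, 42, 246]), (128, [68, 63, 79])] [(162, [0, 144, 252]), (165, [0, 147, 253]), (168, [29, 63, 143]), (171, [62, 62, 64]), (174, [64, 61, 65]), (177, [64, 62, 64]), (180, [70, 82, 65]), (183, [133, 164, 33]), (186, [134, 165, 32]), (189, [131, 163, 24]), (192, [133, 166, 25]), (195, [134, 169, 36]), (198, [119, 149, 25])]
```

The final wrist view matches the home pose within about 1 px: heel edge at row 100 against a predicted 99.8, black boundary at 168 against 168.3, sides at 301 and 340. Handing in.

```bash
python3 -c "
from station import finish_job;print(finish_job())"
```

```text
the job is handed in; nothing more can be done
None
```

The meter is on the middle dock, display up and toe under the green bar, and the job is handed in; it took about 22 s on the robot's clock.

**What I did:** I lifted the heel in the foam and drew the meter out. I stood it on its toe on the dock seat and regripped it from the display side. Then I turned it over, slid the toe under the bar with the heel raised 0.13 rad, and swung the heel down until it met about 5 N before releasing.

**Last checks:**
- **Position:** the wrist picture after release put the heel edge, the black boundary and both sides within about 1 px (1–2 mm) of the computed home pose. The heel showed no sign of being raised.
- **Contact:** forces were back at zero and the gripper was well clear.

**What disagreed or went unchecked:**
- **Release height:** the tool was about 1.7 mm lower at release than my grasp model predicted. Either the grasp depth was slightly off, or the fingertips were touching the dock base.
- **Standing meter:** its position differed by a few mm between the top camera, the tool pose and the wrist picture. I used the settled wrist picture.
- **Joint 4:** it hit its limit while I was standing the meter up, so I stood it turned by about 17° and corrected that after regripping.
- **No direct look:** the 12-picture limit ran out before the final placing, so those checks were numeric only.
- **Other loose things:** I did not measure them again after the moves. The last picture I viewed with the tray in it showed nothing displaced.

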